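# Roll the loose column up into its heater tray

### The arm

A 6-joint arm with a two-finger parallel gripper is mounted at the origin on the work surface. World frame = base frame: x ahead of the robot, y to its left, z up, the work surface at z = 0. Lengths are in m, angles in rad, forces in N, time in s.
With the tool pointing down it reaches from about 0.35 to 0.975 m from the base axis. Payload 4.9 kg.
Tool frame: the origin (TCP) lies on the front face of the gripper's body, between the roots of the fingers; the fingertips stand ctrl.tip_extent ahead of it and the grasp point (between the pads) lies 54 mm ahead of it (ctrl.tip_extent is the distance from the TCP to the fingertips, in m); z points along the fingers, y is the line along which they close (so a half turn about z gives the same grasp; the last joint's range is limited). The gripper opens to 85 mm and grips with 20 to 120 N. Pads are 22 mm wide; open, the fingers measure 114 mm over their backs; the gripper's body (76 mm by 85 mm) begins 54 mm behind the grasp point. The pads swing forward as they close: fully open they stand 13 mm farther back than shut.
Start: joints at [-1.406, 0.053, 1.613, -0, 1.476, -0.119], TCP at [0.175, -0.6, 0.304] pointing down, gripper open.
Joint ranges: [-3.01, 3.01], [-1.01, 2.22], [0.06, 2.58], [-1.02, 4.17], [0.09, 2.62], [-3.14, 3.14]. Speed limits (rad/s): [2.57, 2.57, 3.14, 3.14, 3.14, 3.14].

### API

Orientations are given as a rotation vector (axis times angle).
In Python, from station import ctrl gives the robot as it stands.
- The arm moves only by the tool apply_moves, never from a script. Its argument "rows" is one flat list of numbers, 6 for each row, row after row: the shift along the tool's x, y, z normalised to -1 to 1, where 1 is 0.6 m, then the turn, a rotation vector about the tool's x, y, z normalised to -1 to 1, where 1 is 90 degrees. A call has 1 to 20 rows; each row is the pose to reach, as a shift and turn from the pose commanded when the call began, along the tool's axes at that moment; what a row does not reach only later rows make up. A row lasts 1/10 s, in which the tool goes at most 50 mm and 8.59 degrees, less where a joint would pass 70% of its speed; a pose out of reach is approached as far as the arm can. A call with a number of a shift or a turn outside -1 to 1 is refused whole. A call with a gripper value outside its range is refused whole. "grip" is the opening, from 0 (shut) to 1 (fully open), set as the call begins (left out, the last holds). The fingers move at their own pace and stop on an object; "grip_force" is the grip in N (left out, the last holds). Time passes only in rows, so rows that repeat a pose let the fingers close. It gives the time, the measured TCP pose, the force, the opening and the grip force at its end, in the units of the state.
- ctrl.get_obs(): the state, without advancing time (a new reading comes with each control period).
- ctrl.get_image(name): name is "scene" or "top"; returns (picture, depth): 420x560x3 uint8, blue, green, red; 420x560 float32, m along the optical axis (not along the pixel's ray), 0 where there is no reading.
- ctrl.camera_model(name): a dict with "mtx" (3x3 intrinsics, pixels), "R" (3x3) and "t" (3): a world point X has camera coordinates R X + t. Camera axes: x right, y down, z forward; pixel columns grow to the right and rows downward; lengths in m; the calibration is good to about 2 mm. A picture is of the moment at which its call begins. camera_model takes no time and is no camera call.
- ctrl.finish_job(): hands the job in; it is judged then, once.
The state is a dict: "t": time; "q": joint angles; "dq": joint speeds; "effort": joint torques, N m; "tool_pos": TCP position; "tool_rot": TCP orientation; "contact_force": force on the tool from outside, world axes, zero at the start; "wrist_torque": the same for the moment, N m; "opening": finger opening in m; "grip_force": force on a finger pad.
Only numpy, scipy, OpenCV 4.12 (cv2) and the standard library are available. Lean on these libraries where they do the work, as an engineer would, in place of code of your own. Each camera call takes 0.05 s, during which the arm holds its last target. There are 200 camera calls.

### The job

A steel chromatography column is lying loose on the bench and rolls at a touch. Push it gently along the bench and up the ramp of the column heater, never lifting it off and never letting it run, until it drops over the blue lip and lies at rest in the trough, then back away from it. Leave the bottles, vials, beaker and wrench where they are.

Things in the scene. Friction and masses are not known exactly. Their poses are not given: they have to be found in the camera images.
- column_center (a point): centre of the loose column: a polished, slippery steel cylinder 28 mm in diameter and 110 mm long with a blue ring at each end, 0.3 kg or so, lying on its side on the bench (centre 14 mm above it). Point at its middle; x along its axis, y and z turn as it rolls. It rolls freely, and back down the ramp if not blocked from behind.
- trough (a point): centre of the place for the column (anywhere along the trough will do): middle of the heater tray's trough, 26 mm above the bench. Tray fixed to the bench. x: level, the rolling direction (up the ramp into the trough); y: along the trough; z: up. Trough 34 mm across (x -17 to 17 mm), black floor 12 mm above the bench, 8 mm below the lip. Blue end walls, inner faces y = +-115 mm, x -29 to 17, 10 mm thick, 42 mm high.
- lip (a point): middle of the flat blue lip between ramp and trough, on its top: 20 mm above the bench, at trough x = -20 mm; the lip is 6 mm wide (x -23 to -17) and 230 mm long. Axes as for trough. Beyond the trough stand a blue back wall 50 mm high (x 17 to 29) and the white heater body, 46 mm high, to x = 99.
- ramp_foot (a point): middle of the lower edge of the grey ramp, at bench height, at trough x = -123 mm; axes as for trough. The ramp is 230 mm wide (y -115 to 115), has no side walls and rises in a straight slope to 20 mm at the lip (x -23).
- column: the loose column itself; same point and axes as point column_center. On the level bench it rolls straight along its own heading and hardly turns when pushed off centre; on the ramp it leans back on whatever pushes it, and two spread fingers can turn it square there.
- bottle_red: glass solvent bottle, clear, with a red cap, 80 mm in diameter, 170 mm tall, standing at the side of the work area; origin at the centre of its underside. Bystander, to be left where it stands.
- bottle_blue: glass solvent bottle, clear, with a blue cap, 80 mm in diameter, 170 mm tall, standing at the side of the work area; origin at the centre of its underside. Bystander, to be left where it stands.
- bottle_amber: glass solvent bottle, amber, with a red cap, 80 mm in diameter, 170 mm tall, standing at the side of the work area; origin at the centre of its underside. Bystander, to be left where it stands.
- beaker: open glass beaker, 70 mm in diameter, 90 mm tall; origin at the centre of its underside. Bystander, to be left where it stands.
- wrench: flat steel wrench, 150 mm long, lying beyond the work area; origin at the middle of its underside, x along it. Bystander, to be left where it stands.
- vial_white: small standing glass vial with a white cap, 28 mm in diameter, 58 mm tall; origin at the centre of its underside. Bystander, to be left where it stands.
- vial_blue: small standing glass vial with a blue cap, 28 mm in diameter, 58 mm tall; origin at the centre of its underside. Bystander, to be left where it stands.
Things that resemble listed ones, but are neither listed nor needed, are in the scene too. There is more than one size of the column; the job needs the middle-sized.

How it is judged:
By the outcome, as a careful person would: the job done as asked, in the order asked, and still so for the second after the job is handed in, with the robot touching nothing.
It also fails if it takes over 42 s, if anything falls off the work surface, if the arm or the gripper's body presses on something with over 40 N, if the wrist force passes 120 N, or if a joint passes its speed limit or range.

## Working session

There is one attempt and no reset: what is moved stays moved. The work goes in short steps, Python scripts to look and compute and a tool call to move; the robot and the scene stay as the last step left them, time stands still between calls to the robot, and variables do not carry over. Pictures are saved under pics/ and viewed, at most 10 in all, crops included, and the job is handed in when it is done.

Besides the shell and the picture viewer there is one more tool, called by a JSON object that holds its "op" and its "data", one argument or row to a line. apply_moves: Moves the arm, as the interface text tells. Its arguments: {"type":"object","properties":{"rows":{"type":"array","items":{"type":"number"}},"grip":{"type":"number"},"grip_force":{"type":"number"}},"required":["rows"]}

```bash
mkdir -p pics; ls
python3 - <<'E'
from station import ctrl
import cv2,numpy as np
for n in("scene","top"):
    p,d=ctrl.get_image(n); cv2.imwrite(f"pics/{n}0.png",p); np.savez(f"{n}0.npz",p=p,d=d)
    m=ctrl.camera_model(n); print(n,m["mtx"].round(1).tolist(),(-m["R"].T@m["t"]).round(3),m["R"].round(3).tolist())
o=ctrl.get_obs(); print(o["t"],o["tool_pos"],o["tool_rot"],o["opening"],ctrl.tip_extent)
E
```

```text
pics
scene [[503.4, 0.0, 275.6], [0.0, 503.4, 211.3], [0.0, 0.0, 1.0]] [1.163 0.991 0.825] [[-0.87, 0.493, -0.022], [0.288, 0.472, -0.833], [-0.4, -0.731, -0.552]]
top [[425.2, 0.0, 277.6], [0.0, 425.2, 209.4], [0.0, 0.0, 1.0]] [0.514 0.019 1.272] [[-0.018, -1.0, 0.021], [-0.996, 0.016, -0.091], [0.091, -0.023, -0.996]]
0.1 [ 0.17494924 -0.59958252  0.30278741] [-3.10816790e+00 -4.44074995e-01  5.79013885e-05] 0.0852413654471964 0.0726
```

View pics/top0.png

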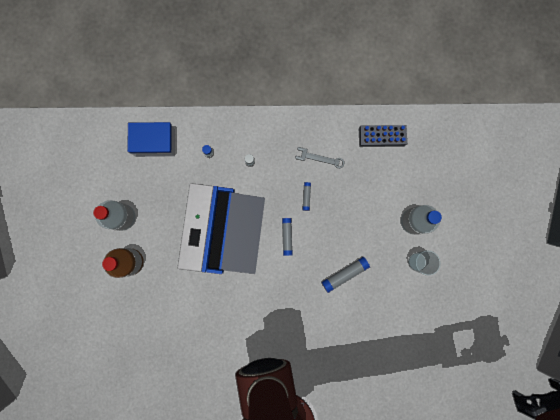

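View pics/scene0.png

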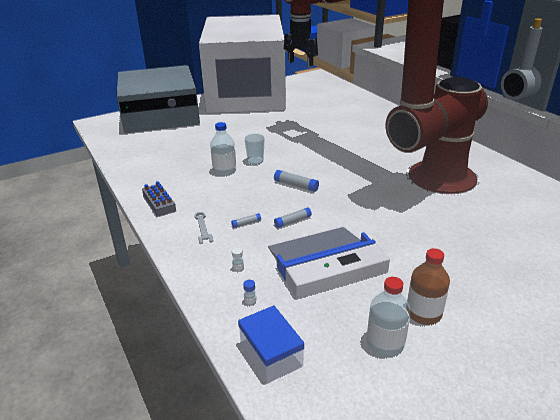

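The top view shows three columns: small at px (307,196), middle at (288,236) and large at (346,274). The heater is at (222,230), with its ramp facing right. I'll check the sizes by measurement and with one crop.

```bash
cat > h.py <<'E'
import cv2,numpy as np
from station import ctrl
def ray(n,uv,z):
    m=ctrl.camera_model(n); K,R,t=m["mtx"],m["R"],m["t"]
    uv=np.atleast_2d(np.asarray(uv,float)); d=(np.linalg.inv(K)@np.c_[uv,np.ones(len(uv))].T).T@R
    c=-R.T@t; return c+d*((z-c[2])/d[:,2])[:,None]
def blue(p):
    h=cv2.cvtColor(p,cv2.COLOR_BGR2HSV); return cv2.inRange(h,(105,120,50),(130,255,255))
def blobs(m,a=8):
    n,l,s,c=cv2.connectedComponentsWithStats(m); return [(c[i],s[i],l==i) for i in range(1,n) if s[i][4]>=a]
E
python3 - <<'E'
from h import *
p=np.load("top0.npz")["p"]
for c,s,m in blobs(blue(p)):
    if 130<c[1]<320: print(c.round(1),s, ray("top",c,.014)[0].round(4))
# ramp: grey darker patch right of tray
g=cv2.cvtColor(p,cv2.COLOR_BGR2HSV)
print(g[230,245],g[200,250],g[230,275],g[230,217])
for nm,uv,z in (("rampfoot corners",[(264.5,197),(255,272.5)],0),("lip edge",[(232,193),(221,270)],.02)):
    print(nm,ray("top",uv,z).round(4).tolist())
cv2.imwrite("pics/crop.png",cv2.resize(p[170:300,170:380],None,fx=3.8,fy=3.8,interpolation=cv2.INTER_CUBIC))
E
```

```text
[149.2 137.3] [ 128  122   43   31 1302] [0.8523 0.3717 0.014 ]
[366.6 133.4] [365 132   4   4  13] [ 0.8566 -0.2842  0.014 ]
[372.6 133.4] [371 132   4   4  13] [ 0.8564 -0.3026  0.014 ]
[384.8 133. ] [383 132   4   3  10] [ 0.8572 -0.3398  0.014 ]
[390.8 133. ] [389 132   4   3  10] [ 0.857  -0.3582  0.014 ]
[396.8 133. ] [395 132   4   3  10] [ 0.8568 -0.3765  0.014 ]
[391.2 138.8] [389 137   5   4  13] [ 0.8391 -0.3585  0.014 ]
[397.3 138.8] [396 137   4   4  12] [ 0.8389 -0.3774  0.014 ]
[403.3 138.8] [402 137   4   4  12] [ 0.8387 -0.3957  0.014 ]
[366.8 139.5] [365 138   4   4  13] [ 0.8378 -0.2843  0.014 ]
[373.1 139.3] [372 138   4   4  12] [ 0.838  -0.3033  0.014 ]
[379.  139.2] [377 138   5   4  12] [ 0.8383 -0.3213  0.014 ]
[206.5 149.1] [202 145  10   9  67] [0.8141 0.2002 0.014 ]
[307.2 183.9] [304 182   7   4  21] [ 0.7045 -0.1     0.014 ]
[215.4 229.2] [202 186  32  88 773] [0.5732 0.1747 0.014 ]
[305.5 207.6] [303 206   7   4  23] [ 0.6332 -0.0931  0.014 ]
[433.7 217. ] [427 211  15  13 154] [ 0.5991 -0.4763  0.014 ]
[286.5 220. ] [283 218   8   5  40] [ 0.5971 -0.0358  0.014 ]
[287.5 252.1] [284 250   8   5  38] [ 0.5023 -0.0369  0.014 ]
[363.8 262.8] [358 257  12  13  77] [ 0.467  -0.2615  0.014 ]
[327.2 285.1] [322 279  12  13  86] [ 0.4041 -0.1514  0.014 ]
[111  25 104] [110  30 103] [ 90   2 162] [165  23  22]
rampfoot corners [[0.6685, 0.0286, 0.0], [0.4438, 0.06, 0.0]]
lip edge [[0.6795, 0.1245, 0.02], [0.454, 0.1582, 0.02]]
```

View pics/crop.png

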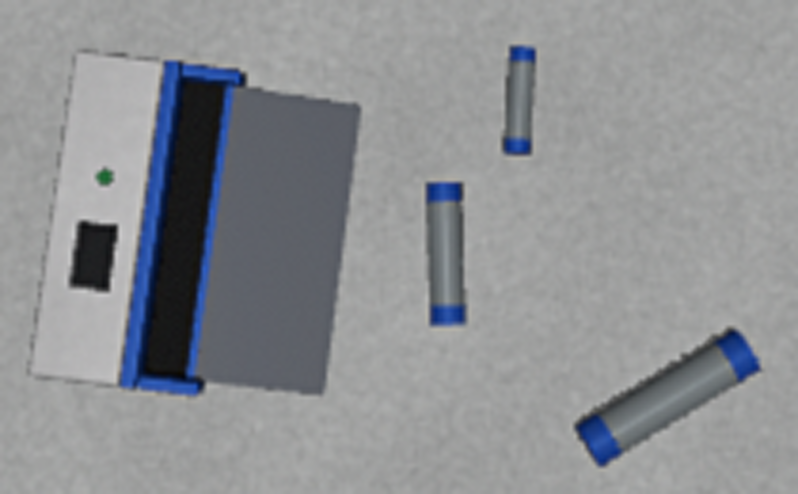

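Ring spacing is 95 mm plus a 15 mm ring, so 110 mm. That makes the column at px (287,236) the middle-sized one (the small is about 80 mm, the large about 145 mm), and the crop confirms it. The ramp axis is at about −8.2° and the column axis at about +0.7°. I'll move to a point behind the column.

{"op": "apply_moves", "data": {
  "rows": [0.831,-0.616,0.1,0,0,-0.827,0.831,-0.616,0.1,0,0,-0.827,0.831,-0.616,0.1,0,0,-0.827,0.831,-0.616,0.1,0,0,-0.827,0.831,-0.616,0.1,0,0,-0.827,0.831,-0.616,0.1,0,0,-0.827,0.831,-0.616,0.1,0,0,-0.827,0.831,-0.616,0.1,0,0,-0.827,0.831,-0.616,0.1,0,0,-0.827,0.831,-0.616,0.1,0,0,-0.827,0.831,-0.616,0.1,0,0,-0.827,0.831,-0.616,0.1,0,0,-0.827,0.831,-0.616,0.1,0,0,-0.827,0.831,-0.616,0.1,0,0,-0.827,0.831,-0.616,0.1,0,0,-0.827,0.831,-0.616,0.322,0,0,-0.827,0.831,-0.616,0.322,0,0,-0.827,0.831,-0.616,0.322,0,0,-0.827,0.831,-0.616,0.322,0,0,-0.827,0.831,-0.616,0.322,0,0,-0.827],
  "grip": 0.7
}}

```text
t: 2.1
tool_pos: [0.5498, -0.1066, 0.1112]
tool_rot: [-2.21, -2.233, 0.0]
contact_force: [0.2, -0.3, 1.0]
opening: 0.0599
grip_force: 0.0
```

Run:
```python
from h import *
from scipy.spatial.transform import Rotation as Ro
p,d=ctrl.get_image("scene"); o=ctrl.get_obs()
print(o["t"],o["tool_pos"].round(4),o["contact_force"].round(2),o["opening"],ctrl.tip_extent); print(Ro.from_rotvec(o["tool_rot"]).as_matrix().round(3))
m=ctrl.camera_model("scene")
for dz in(.06,.0726):
  X=np.array(o["tool_pos"])-[0,0,dz]; c=m["mtx"]@(m["R"]@X+m["t"]); print(c[:2]/c[2])
cv2.imwrite("pics/s1.png",cv2.resize(p[100:290,170:400],None,fx=3.4,fy=3.1))
```

```text
2.15 [ 0.5511 -0.1068  0.1129] [ 0.62 -0.17  1.25] 0.060104605480854986 0.0726
[[-0.011  1.     0.003]
 [ 1.     0.011 -0.001]
 [-0.001  0.003 -1.   ]]
[278.40480049 194.04723506]
[278.48553308 197.69666789]
```

View pics/s1.png

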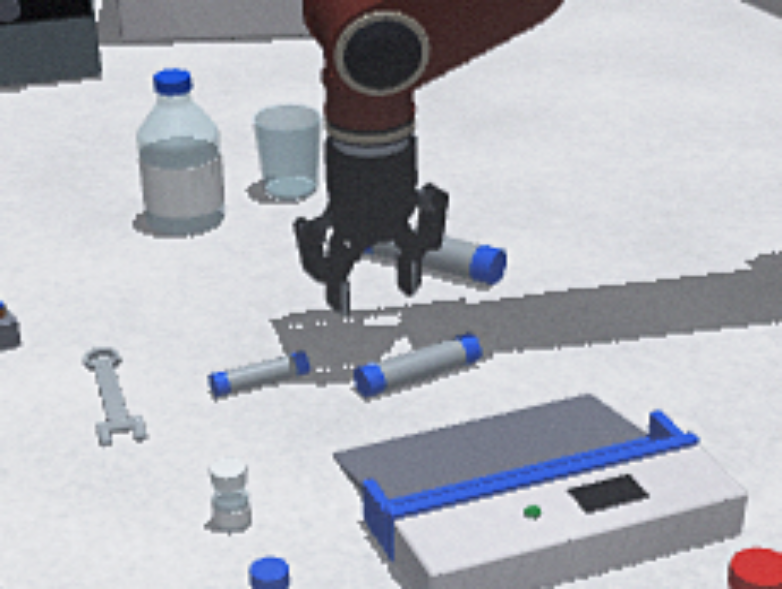

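The fingertips are at about px (271,200) and (291,194), clear and behind the column. I'll get the tip height from the depth image.

Run:
```python
from h import *
P=[]
for n in("scene",):
    p,d=ctrl.get_image(n); m=ctrl.camera_model(n); v,u=np.nonzero(d>0); z=d[v,u]
    X=((np.linalg.inv(m["mtx"])@np.c_[u,v,np.ones(len(u))].T)*z).T; X=(X-m["t"])@m["R"]
    k=(abs(X[:,1]+.107)<.03)&(abs(X[:,0]-.55)<.08)&(X[:,2]>.012)&(p[v,u].max(1)<70)
    Y=X[k]; print(len(Y))
    for s in(Y[:,0]>.55,Y[:,0]<.55):
        y=Y[s]; y=y[np.argsort(y[:,2])][:25]; print(y[:14].round(4).tolist())
```

```text
1461
[[0.587, -0.0988, 0.0518], [0.5897, -0.0999, 0.0522], [0.59, -0.111, 0.0566], [0.5907, -0.0978, 0.057], [0.5931, -0.1053, 0.0572], [0.5934, -0.0987, 0.0574], [0.5862, -0.0999, 0.0578], [0.5889, -0.0949, 0.058], [0.5914, -0.1023, 0.0583], [0.5885, -0.1014, 0.0612], [0.5915, -0.0961, 0.0616], [0.5866, -0.0989, 0.0619], [0.5939, -0.1033, 0.0653], [0.5943, -0.0966, 0.0656]]
[[0.5159, -0.0995, 0.0456], [0.5199, -0.1044, 0.0477], [0.5196, -0.1107, 0.0478], [0.5183, -0.1128, 0.0498], [0.5193, -0.0996, 0.05], [0.5175, -0.1084, 0.0518], [0.5206, -0.1031, 0.0521], [0.5185, -0.0951, 0.0522], [0.5189, -0.1118, 0.054], [0.5068, -0.1032, 0.0546], [0.5186, -0.1006, 0.0562], [0.5216, -0.0956, 0.0563], [0.5193, -0.0937, 0.0566], [0.5185, -0.1124, 0.057]]
```

{"op": "apply_moves", "data": {
  "rows": [0,0,0.02,0,0,0,0,0,0.04,0,0,0,0,0,0.055,0,0,0,0,0,0.065,0,0,0,0.01,0,0.065,0,0,0,0.02,0,0.065,0,0,0,0.03,0,0.065,0,0,0,0.04,0,0.065,0,0,0,0.05,0,0.065,0,0,0,0.05,0,0.065,0,0,0]
}}

```text
t: 3.2
tool_pos: [0.5498, -0.0747, 0.0719]
tool_rot: [2.207, 2.236, 0.0]
contact_force: [-0.9, 0.5, -0.0]
opening: 0.0596
grip_force: 0.0
```

```bash
cat >> h.py <<'E'
def col(tag):
    p,d=ctrl.get_image("top"); o=ctrl.get_obs(); cv2.imwrite(f"pics/{tag}.png",p)
    print(o["t"],o["tool_pos"].round(4),o["contact_force"].round(2))
    for c,s,m in blobs(blue(p)):
        if 200<c[1]<290 and 200<c[0]<310: print(c.round(1),s[4],ray("top",c,.014)[0].round(4))
E
python3 -c "
from h import *
col('t2')"
```

```text
3.25 [ 0.5499 -0.0751  0.0719] [ 0.28 -0.26 -1.61]
[215.4 229.3] 786 [0.573  0.1748 0.014 ]
[305.6 208. ] 26 [ 0.6321 -0.0934  0.014 ]
[289.6 252.1] 19 [ 0.5022 -0.043   0.014 ]
```

{"op": "apply_moves", "data": {
  "rows": [0.003,0,0,0,0,0,0.006,0,0,0,0,0,0.009,0,0,0,0,0,0.012,0,0,0,0,0,0.015,0,0,0,0,0,0.018,0,0,0,0,0,0.021,0,0,0,0,0,0.024,0,0,0,0,0,0.027,0,0,0,0,0,0.031,0,0,0,0,0,0.035,0,0,0,0,0,0.039,0,0,0,0,0,0.043,0,0,0,0,0,0.047,0,0,0,0,0,0.051,0,0,0,0,0,0.055,0,0,0,0,0,0.059,0,0,0,0,0,0.063,0,0,0,0,0,0.067,0,0,0,0,0,0.071,0,0,0,0,0]
}}

```text
t: 5.25
tool_pos: [0.5493, -0.0328, 0.0717]
tool_rot: [2.208, 2.235, -0.0]
contact_force: [0.4, -0.6, 0.0]
opening: 0.0595
grip_force: 0.1
```

```bash
python3 -c "
from h import *
col('t3')"
```

```text
5.3 [ 0.5492 -0.0325  0.0717] [ 0.13 -0.28 -0.13]
[215.3 229.3] 787 [0.573  0.1749 0.014 ]
[305.5 207.7] 22 [ 0.633  -0.0932  0.014 ]
[278.  252.8] 43 [ 0.5007 -0.009   0.014 ]
```

{"op": "apply_moves", "data": {
  "rows": [0.004,0,0,0,0,0,0.008,0,0,0,0,0,0.012,0,0,0,0,0,0.016,0,0,0,0,0,0.02,0,0,0,0,0,0.024,0,0,0,0,0,0.028,0,0,0,0,0,0.032,0,0,0,0,0,0.036,0,0,0,0,0,0.04,0,0,0,0,0,0.044,0,0,0,0,0,0.048,0,0,0,0,0,0.052,0,0,0,0,0,0.056,0,0,0,0,0,0.06,0,0,0,0,0,0.064,0,0,0,0,0,0.068,0,0,0,0,0,0.072,0,0,0,0,0,0.076,0,0,0,0,0,0.08,0,0,0,0,0]
}}

```text
t: 7.3
tool_pos: [0.5488, 0.0151, 0.0718]
tool_rot: [2.208, 2.235, -0.0]
contact_force: [0.8, -1.1, -0.2]
opening: 0.0596
grip_force: 0.5
```

```bash
python3 -c "
from h import *
col('t4')"
```

```text
7.35 [0.5488 0.0154 0.0718] [-0.54  0.46 -0.19]
[215.3 229.3] 788 [0.5729 0.1749 0.014 ]
[305.4 207.7] 21 [ 0.6329 -0.0927  0.014 ]
[262. 253.] 45 [0.501  0.0383 0.014 ]
```

{"op": "apply_moves", "data": {
  "rows": [0.004,0,0,0,0,0.005,0.008,0,0,0,0,0.01,0.012,0,0,0,0,0.015,0.016,0,0,0,0,0.02,0.02,0.0005,0,0,0,0.025,0.024,0.001,-0.001,0,0,0.03,0.028,0.001,-0.002,0,0,0.035,0.032,0.001,-0.003,0,0,0.04,0.036,0.0015,-0.004,0,0,0.045,0.04,0.002,-0.005,0,0,0.05,0.044,0.002,-0.006,0,0,0.055,0.048,0.0025,-0.007,0,0,0.06,0.052,0.003,-0.008,0,0,0.065,0.056,0.003,-0.009,0,0,0.07,0.06,0.0035,-0.01,0,0,0.075,0.064,0.004,-0.011,0,0,0.08,0.068,0.0045,-0.0115,0,0,0.085,0.072,0.005,-0.012,0,0,0.09,0.076,0.0055,-0.0125,0,0,0.095,0.08,0.006,-0.013,0,0,0.1]
}}

```text
t: 9.35
tool_pos: [0.5517, 0.0633, 0.0795]
tool_rot: [-2.377, -2.054, 0.0]
contact_force: [-0.4, -1.9, 0.9]
opening: 0.0598
grip_force: 1.0
```

```bash
python3 -c "
from h import *
col('t5')
p,d=ctrl.get_image('scene')
a=cv2.imread('pics/t5.png')[170:300,170:330]
cv2.imwrite('pics/v5.png',np.hstack([cv2.resize(a,(480,390)),cv2.resize(p[190:300,240:400],None,fx=2,fy=3.545)[:390]]))"
```

```text
9.4 [0.5518 0.0637 0.0796] [-0.6  -0.35 -0.58]
[213.9 228.2] 678 [0.5765 0.1791 0.014 ]
[305.5 207.7] 22 [ 0.6328 -0.0932  0.014 ]
[242.7 252.2] 43 [0.5044 0.0951 0.014 ]
```

View pics/v5.png

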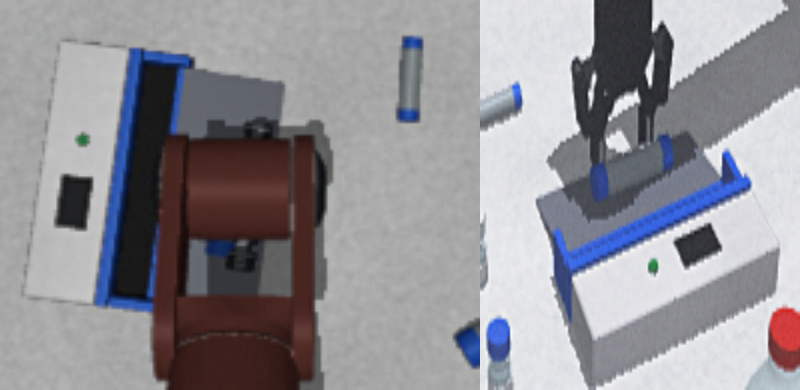

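The column is on the ramp against both fingers and looks close to square. I'll check the angle from the scene rings.

```bash
cat >> h.py <<'E'
def sc(z):
    p,d=ctrl.get_image("scene"); o=ctrl.get_obs(); print(o["t"],o["tool_pos"].round(4),o["contact_force"].round(2))
    for c,s,m in blobs(blue(p)):
        X=ray("scene",c,z)[0]
        if .4<X[0]<.7 and -.08<X[1]<.22: print(c.round(1),s,X.round(4))
    return p
E
python3 -c "
from h import *
sc(.025)"
```

```text
9.5 [0.5517 0.0635 0.0794] [0.36 0.44 0.57]
[258.2 216.5] [256 213   5   8  23] [ 0.6382 -0.071   0.025 ]
[333.3 232.5] [330 228   7  11  52] [0.501  0.1025 0.025 ]
[321.2 253.8] [277 232  98  49 745] [0.5804 0.1625 0.025 ]
[299.3 240.9] [295 236   9  11  77] [0.5992 0.0871 0.025 ]
```

{"op": "apply_moves", "data": {
  "rows": [0.004,0,-0.0007,0,0,0,0.008,0,-0.0014,0,0,0,0.012,0,-0.0021,0,0,0,0.016,0,-0.0028,0,0,0,0.02,0,-0.0035,0,0,0,0.024,0,-0.0042,0,0,0,0.028,0,-0.005,0,0,0,0.032,0,-0.0058,0,0,0,0.036,0,-0.0066,0,0,0,0.04,0,-0.0074,0,0,0,0.044,0,-0.0082,0,0,0,0.048,0,-0.009,0,0,0,0.052,0,-0.0098,0,0,0,0.056,0,-0.0106,0,0,0,0.06,0,-0.0114,0,0,0,0.064,0,-0.0122,0,0,0,0.068,0,-0.013,0,0,0,0.072,0,-0.0138,0,0,0,0.076,0,-0.0146,0,0,0,0.08,0,-0.0154,0,0,0]
}}

```text
t: 11.5
tool_pos: [0.5587, 0.1108, 0.0888]
tool_rot: [-2.377, -2.055, 0.0]
contact_force: [-0.6, -2.1, 1.9]
opening: 0.0599
grip_force: 1.0
```

```bash
python3 -c "
from h import *
p=sc(.033)
cv2.imwrite('pics/s6.png',cv2.resize(p[180:300,240:400],None,fx=4,fy=4,interpolation=cv2.INTER_CUBIC))"
```

```text
11.55 [0.5588 0.1112 0.0889] [ 0.01 -0.3  -0.05]
[258.2 216.5] [256 213   5   8  23] [ 0.6434 -0.0604  0.033 ]
[322.7 252.8] [277 232  98  49 793] [0.5807 0.1693 0.033 ]
[306.8 248.2] [302 243  10  11  87] [0.6049 0.1326 0.033 ]
```

View pics/s6.png

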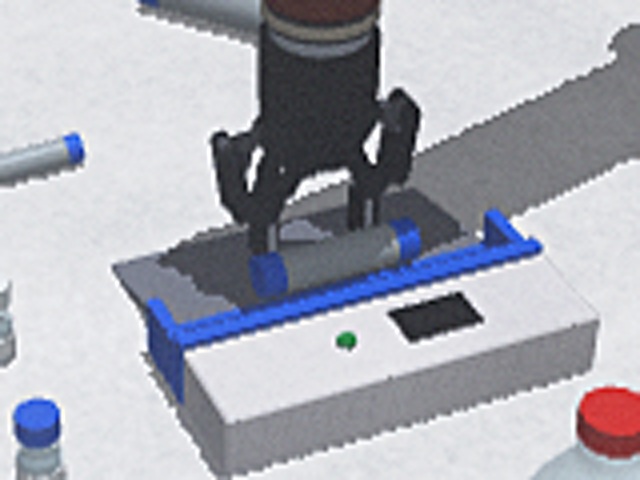

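{"op": "apply_moves", "data": {
  "rows": [0.002,0,-0.0003,0,0,0,0.004,0,-0.0006,0,0,0,0.006,0,-0.0009,0,0,0,0.008,0,-0.0012,0,0,0,0.01,0,-0.0015,0,0,0,0.012,0,-0.0018,0,0,0,0.014,0,-0.002,0,0,0,0.016,0,-0.002,0,0,0,0.018,0,-0.002,0,0,0,0.02,0,-0.002,0,0,0,0.022,0,-0.002,0,0,0,0.024,0,-0.002,0,0,0,0.026,0,-0.002,0,0,0,0.028,0,-0.002,0,0,0,0.03,0,-0.002,0,0,0,0.032,0,-0.002,0,0,0,0.034,0,-0.002,0,0,0,0.036,0,-0.002,0,0,0,0.038,0,-0.002,0,0,0,0.04,0,-0.002,0,0,0]
}}

```text
t: 13.55
tool_pos: [0.5621, 0.1344, 0.0899]
tool_rot: [-2.377, -2.055, -0.0]
contact_force: [-0.3, 0.4, -0.2]
opening: 0.0598
grip_force: 0.0
```

```bash
python3 -c "
from h import *
p=sc(.026)
cv2.imwrite('pics/s7.png',cv2.resize(p[180:300,240:400],None,fx=4,fy=4,interpolation=cv2.INTER_CUBIC))"
```

```text
13.6 [0.5622 0.1346 0.09  ] [-0.76 -0.32 -0.01]
[258.2 216.6] [256 214   5   7  22] [ 0.6392 -0.069   0.026 ]
[320.7 254.1] [277 232  98  49 689] [0.5827 0.1639 0.026 ]
```

View pics/s7.png

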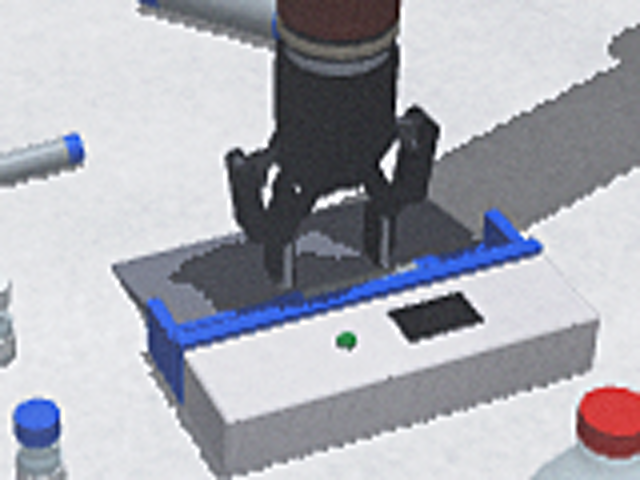

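The column has dropped into the trough: only a sliver shows behind the back wall, near crop px (410,268), and the contact force is about zero. I'll back away.

{"op": "apply_moves", "data": {
  "rows": [-0.01,0,0,0,0,0,-0.03,0,-0.003,0,0,0,-0.05,0,-0.01,0,0,0,-0.08,0,-0.04,0,0,0,-0.1,0,-0.1,0,0,0,-0.13,0,-0.16,0,0,0,-0.17,0,-0.22,0,0,0,-0.22,0,-0.27,0,0,0,-0.28,0,-0.3,0,0,0,-0.34,0,-0.3,0,0,0,-0.4,0,-0.3,0,0,0,-0.45,0,-0.3,0,0,0,-0.48,0,-0.3,0,0,0,-0.5,0,-0.3,0,0,0,-0.5,0,-0.3,0,0,0,-0.5,0,-0.3,0,0,0]
}}

```text
t: 15.2
tool_pos: [0.5186, -0.1624, 0.27]
tool_rot: [-2.377, -2.054, -0.001]
contact_force: [-0.1, -0.0, 0.4]
opening: 0.0596
grip_force: 0.0
```

```bash
python3 -c "
from h import *
p,d=ctrl.get_image('top'); o=ctrl.get_obs(); print(o['t'],o['contact_force'].round(2),o['dq'].round(3))
cv2.imwrite('pics/t8.png',cv2.resize(p[100:310,80:460],None,fx=2.1,fy=2.1,interpolation=cv2.INTER_CUBIC))"
```

```text
15.25 [-0.26  0.7  -0.15] [ 0.012  0.001  0.    -0.001 -0.001 -0.002]
```

View pics/t8.png

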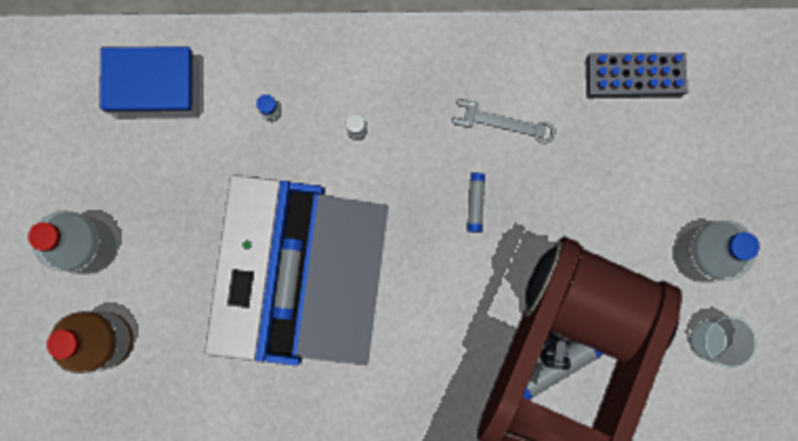

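The column lies square in the trough at crop px (287,278). The bystanders have not moved and the arm is clear, so I'll hand in.

```bash
python3 -c "
from station import ctrl
print(ctrl.finish_job())"
```

```text
the job is handed in; nothing more can be done
None
```

The middle-sized column was pushed up the ramp and over the lip, and lies in the trough; the arm has backed away, the bystanders were left where they stood, and the job was handed in at about 15 s.

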